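# Slide the funnel carriage to its end stop

## Robot

A 6-joint arm with a two-finger parallel gripper is mounted at the origin on the work surface. World frame = base frame: x ahead of the robot, y to its left, z up, the work surface at z = 0. Lengths are in m, angles in rad, forces in N, time in s.
With the tool pointing down it reaches from about 0.35 to 0.775 m from the base axis. Payload 7.3 kg.
Tool frame: the origin (TCP) lies on the centre line of the jaws, within the pads' length; the fingertips stand 17 mm ahead of it and the grasp point (between the pads) lies 2 mm behind it (robot.tip_extent is the distance from the TCP to the fingertips, in m); z points along the fingers, y is the line along which they close (so a half turn about z gives the same grasp; the last joint's range is limited). The gripper opens to 92 mm and grips with 3 to 60 N. Pads are 19 mm wide; open, the fingers measure 130 mm over their backs; the gripper's body (75 mm by 190 mm) begins 47 mm behind the grasp point.
Start: joints at [1.168, 0.342, 1.524, -0, 1.275, -0.146], TCP at [0.133, 0.508, 0.244] pointing down, gripper open.
Joint ranges: [-2.53, 2.53], [-0.77, 2.02], [0.04, 2.7], [-1, 4.14], [0.28, 2.66], [-3.11, 3.11]. Speed limits (rad/s): [2.57, 2.57, 3.14, 3.14, 3.14, 3.14].

## Interface

Orientations are given as [roll, pitch, yaw] about the fixed x, y, z axes, in that order (R = Rz(yaw) Ry(pitch) Rx(roll)).
In Python, from cell import robot gives the robot as it stands.
- The arm moves only by the tool step_arm, never from a script. Its argument "motion" is a list of rows, each a list of 2 entries, a list of its own where there are three numbers: the shift along the tool's x, y, z in units of 60 mm (1.0 is 60 mm), then the turn about the tool's z in rad. In form: [[[x, y, z], spin], ...]. A call has 1 to 10 rows; each row is the pose to reach, as a shift and turn from the pose commanded when the call began, along the tool's axes at that moment; what a row does not reach only later rows make up. A row lasts 1/8 s, in which the tool goes at most 62.5 mm and 10.7 degrees, less where a joint would pass 70% of its speed; a pose out of reach is approached as far as the arm can. A call with a gripper value outside its range is refused whole. "hand" is the closure in counts, from 0 (fully open) to 255 (shut), set as the call begins (left out, the last holds). The fingers move at their own pace and stop on an object; "squeeze" is the grip in N (left out, the last holds). Time passes only in rows, so rows that repeat a pose let the fingers close. It gives the time, the measured TCP pose, the force, the opening and the grip force at its end, in the units of the state.
- robot.observe(): the state, without advancing time (a new reading comes with each control period).
- robot.read_camera(name): name is "scene" or "top" or "wrist"; returns a dict with "pixels" (400x640x3 uint8, red, green, blue), "intrinsics" (3x3 intrinsics, pixels), "xyz" and "rotation" of the camera in the world; the wrist camera has in their place "T_tool_cam" (4x4, takes a point from camera to tool coordinates, whose origin is the TCP and whose axes are the flange's). Camera axes: x right, y up, looking along -z (the intrinsics and any distortion apply to the point x, -y, -z); pixel columns grow to the right and rows downward; lengths in m; the calibration is good to about 2 mm. A picture is of the moment at which its call begins: read the wrist's pose just before it. There is no depth.
- robot.hand_in(): hands the job in; it is judged then, once.
The state is a dict: "time": time; "qpos": joint angles; "qvel": joint speeds; "joint_efforts": joint torques, N m; "tool_pos": TCP position; "tool_rot": TCP orientation; "contact_force": force on the tool from outside, world axes, zero at the start; "torque": the same for the moment, N m; "opening": finger opening in m; "grip_force": force on a finger pad.
Only numpy, scipy, OpenCV 4.12 (cv2) and the standard library are available. Lean on these libraries where they do the work, as an engineer would, in place of code of your own. Each camera call takes 0.05 s, during which the arm holds its last target. There are 200 camera calls.

## Task

Press the round locking button on top of the filtration slide's carriage with the fingertips, and keep it pressed all the way while you slide the carriage fully home against the end stop beside the beaker, so that the funnel stands over the beaker. Once it is home with the button still down, let the button come up again so that the carriage is locked there, and move the hand clear. Only press and push: do not grip or lift anything, and leave the beaker and all the other glassware and tools where they stand.

Things in the scene. Friction and masses are not known exactly. Their poses are not given: they have to be found in the camera images.
- slide: Fixed slide: base plate 110 x 360 x 12 mm, a grey end block (100 x 20 mm, 120 mm high) at each end, two steel rods between them 100 mm above the table. Origin: centre of its underside, on the table. Its y axis runs along the rods to the end stop (the end block beside the beaker, with two rubber bumpers), its x axis to the funnel's side; turned up to 30 degrees either way.
- carriage (a joint): Place of the carriage on the rods, m; grows towards the end stop, met at 0.200. Aluminium block 90 x 90 x 36 mm, top 118 mm above the table, captive; centre at x = 0, y = value - 0.090 in the slide's frame. With the button up a pawl locks it in an 8 mm rack (up to 3 mm play each way); with it pressed over 4 mm it runs against 1.2 N.
- lock_button (a joint): How far the button is pressed, m: about 0 when up (locked), 0.008 fully down on its firm stop. Its spring takes 2.5 N to start and 5.5 N fully down, and lifts it again when released.
- button_top (a point): Centre of the flat top of the locking button, a black mushroom head amid the carriage's top: top 30 mm across, foot 38 mm, on a grey collar 52 mm across, 3 mm high. Top 135 mm above the table when up, 127 mm when fully down; moves with the carriage. Ordinary friction: a fingertip pressed on it drags the carriage along once the lock is off.
- funnel_tip (a point): Lower end of the stem of the glass funnel that an arm on the carriage's +x side carries: 77 mm above the table, 120 mm from the button's axis; the funnel is 72 mm wide, its rim 153 mm above the table. Moves with the carriage.
- beaker: The receiving glass beaker, 52 mm across and 66 mm high, loose on the table beside the end stop, where the funnel arrives. Origin: centre of its underside.
- flask: Loose conical flask, 76 mm across, 115 mm high. Origin: centre of the underside. Leave alone.
- cylinder: Loose measuring cylinder 36 mm across on a 72 mm foot, 190 mm high. Origin: centre of the underside. Leave alone.
- bottle: Loose amber bottle with a cap, 60 mm across, 150 mm high. Origin: centre of the underside. Leave alone.
- dish: Loose shallow white dish, 90 mm across, 15 mm high, on the side of the slide away from the funnel. Origin: centre of the underside. Leave alone.
- spatula: Loose spatula 160 mm long, lying flat along its x axis. Leave alone.
- stopper: Loose rubber stopper, 30 mm across, 25 mm high. Origin: centre of the underside. Leave alone.
- small_beaker: Loose small beaker, 38 mm across, 50 mm high. Origin: centre of the underside. Leave alone.
There are look-alikes about, which are no part of the job. What is shaped like the beaker but yellow is not meant.

How it is judged:
By the outcome, as a careful person would: the job done as asked, in the order asked, and still so for the second after the job is handed in, with the robot touching nothing.
It also fails if it takes over 38 s, if anything falls off the work surface, if the arm or the gripper's body presses on something with over 40 N, if the wrist force passes 120 N, or if a joint passes its speed limit or range.

## Working session

There is one attempt and no reset: what is moved stays moved. The work goes in short steps, Python scripts to look and compute and a tool call to move; the robot and the scene stay as the last step left them, time stands still between calls to the robot, and variables do not carry over. Pictures are saved under pics/ and viewed, at most 10 in all, crops included, and the job is handed in when it is done.

Besides the shell and the picture viewer there is one more tool, called after ">>>" as name(argument=value, ...), one argument or row to a line, values as JSON. step_arm: Moves the arm, as the interface text tells. Its arguments: {"type":"object","properties":{"motion":{"type":"array"},"hand":{"type":"number"},"squeeze":{"type":"number"}},"required":["motion"]}

```bash
mkdir -p pics; cat > h.py <<'E'
import numpy as np,cv2
from cell import robot
def cam(n):
    c=robot.read_camera(n); c['pixels']=np.asarray(c['pixels']); return c
def save(c,f): cv2.imwrite(f,c['pixels'][:,:,::-1])
def ray(c,u,v,z):
    K=np.array(c['intrinsics']);d=np.linalg.inv(K)@[u,v,1];d=np.array([d[0],-d[1],-d[2]])
    R=np.array(c['rotation']);R=R if R.shape==(3,3) else None
    w=R@d;o=np.array(c['xyz']);return o+w*(z-o[2])/w[2]
E
python3 - <<'E'
from h import *
s=robot.observe();print(s)
for n in('top','scene'):
    c=cam(n);save(c,f'pics/{n}0.png');print(n,c['intrinsics'],c['xyz'],c['rotation'],[k for k in c])
E
```

```text
{'time': 0.0, 'qpos': array([ 1.16796751e+00,  3.42719559e-01,  1.52502737e+00, -3.15686982e-06,
        1.27536540e+00, -1.45998902e-01]), 'qvel': array([ 0.00030151,  0.00021997,  0.00203442, -0.00103242,  0.00014259,
        0.0018524 ]), 'joint_efforts': array([ 6.36779569e-04, -4.31261230e+01, -2.44223320e+01,  7.16964249e-02,
        5.60149492e-02, -1.32702880e-04]), 'tool_pos': array([0.13318786, 0.50743549, 0.24304296]), 'tool_rot': array([-3.14008871e+00, -2.18096090e-04,  2.88476349e+00]), 'contact_force': array([-0.78515099, -0.93651869, -0.71782442]), 'torque': array([ 0.01916575, -0.02419943,  0.01467535]), 'grip_force': 0.0, 'opening': 0.09227724300368456}
top [[462.25395031   0.         321.04920621]
 [  0.         462.25395031 190.44290834]
 [  0.           0.           1.        ]] [ 0.4896123  -0.0118889   1.51107498] [ 0.06822333  0.01031355 -1.58061084] ['pixels', 'intrinsics', 'xyz', 'rotation']
scene [[400.45407996   0.         319.75192237]
 [  0.         400.45407996 198.21660248]
 [  0.           0.           1.        ]] [ 1.18786877 -0.31761119  1.30203019] [ 0.52399994 -0.00996966  1.09143003] ['pixels', 'intrinsics', 'xyz', 'rotation']
```

View pics/top0.png

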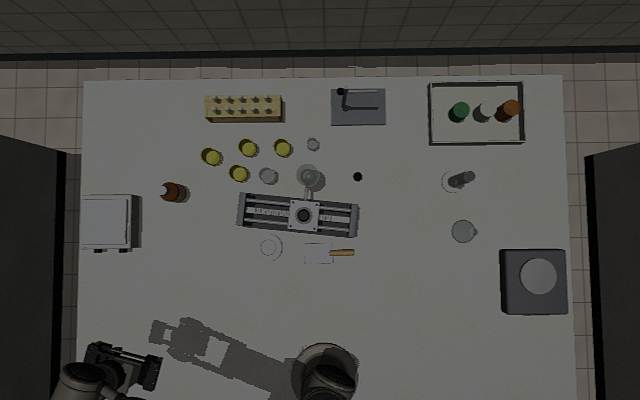

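View pics/scene0.png

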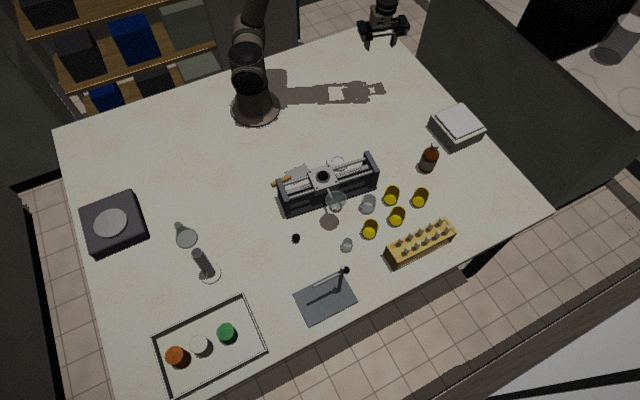

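The top view shows the black button at (303,215) on the carriage. The funnel is at (309,176), the clear beaker at (268,176), so the stop is the left end block at (241,210). Candidates for the button are the black stopper (357,176) and the black knob on the stand (340,91). The mushroom amid the carriage at (303,215) fits the description. The small clear beaker (313,144) and the yellow beakers aren't the target beaker.

```bash
cat > h.py <<'E'
import numpy as np,cv2
from scipy.spatial.transform import Rotation as Ro
from cell import robot
def cam(n):
    c=robot.read_camera(n); c['pixels']=np.asarray(c['pixels']); return c
def save(c,f): cv2.imwrite(f,c['pixels'][:,:,::-1])
def ray(c,u,v,z):
    d=np.linalg.inv(np.array(c['intrinsics']))@[u,v,1];d=np.array([d[0],-d[1],-d[2]])
    w=Ro.from_euler('xyz',c['rotation']).as_matrix()@d;o=np.array(c['xyz']);return o+w*(z-o[2])/w[2]
def proj(c,p):
    q=Ro.from_euler('xyz',c['rotation']).as_matrix().T@(np.array(p)-c['xyz']);q=np.array([q[0],-q[1],-q[2]])
    q=np.array(c['intrinsics'])@q;return q[:2]/q[2]
E
python3 - <<'E'
from h import *
c=cam('top');im=c['pixels'];x0,y0=225,155
cr=im[y0:y0+110,x0:x0+150]
cv2.imwrite('pics/crop1.png',cv2.resize(cr[:,:,::-1],None,fx=5,fy=5,interpolation=cv2.INTER_CUBIC))
g=im.max(2);m=np.zeros_like(g);m[203:228,290:318]=(g[203:228,290:318]<45)*255
n,l,st,ce=cv2.connectedComponentsWithStats(m)
for i in range(1,n):print(st[i],ce[i],ray(c,*ce[i],.132))
s=cam('scene');im=s['pixels']
g=im.max(2);m=np.zeros_like(g);m[165:190,308:338]=(g[165:190,308:338]<45)*255
n,l,st,ce=cv2.connectedComponentsWithStats(m)
for i in range(1,n):print('s',st[i],ce[i],ray(s,*ce[i],.132))
E
```

```text
[316 204   1   2   2] [316.  204.5] [0.54209133 0.01689187 0.132     ]
[297 209  13  13 122] [303.17213115 215.03278689] [0.51107833 0.05541892 0.132     ]
[290 225   1   2   2] [290.  225.5] [0.48034841 0.09487313 0.132     ]
s [317 171  11  10  86] [322.38372093 175.52325581] [0.51632912 0.05495593 0.132     ]
s [308 178   6  12  19] [310.47368421 185.        ] [5.32146276e-01 4.17130924e-04 1.32000000e-01]
s [329 185   9   5  34] [333.76470588 187.35294118] [0.57702368 0.06722644 0.132     ]
s [322 188   4   2   5] [323.8 188.8] [0.56658504 0.03409379 0.132     ]
```

View pics/crop1.png

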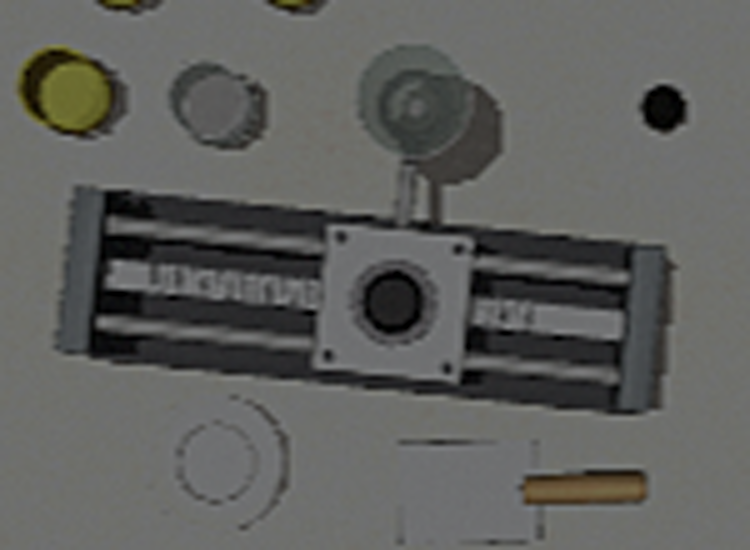

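The crop confirms the button: a black disc on a grey collar amid the carriage, at crop (394,302). The left end block's top is centred at (82,270) and the right one at (643,328).

```bash
python3 - <<'E'
from h import *
c=cam('top')
P=lambda u,v,z:ray(c,225+(u-2)/5,155+(v-2)/5,z)
L,R=P(82,270,.12),P(643,328,.12);B=P(394,302,.134)
d=(L-R)[:2];print('len',np.hypot(*d),d/np.hypot(*d));e=d/np.hypot(*d)
yaw=np.arctan2(e[1],e[0]);mid=(L+R)[:2]/2
print(L,R,'mid',mid,'B',B,'dirdeg',np.degrees(yaw))
nx=np.array([e[1],-e[0]])
for b in(B[:2],np.array([.5137,.0552])):
    y=(b-mid)@e;print('y',y,'x',(b-mid)@nx,'value',y+.09,'travel',.11-y, 'target',b+e*(.11-y))
s=robot.observe();T=Ro.from_euler('xyz',s['tool_rot']).as_matrix()
print('tool axes',T.round(3).tolist())
E
```

```text
len 0.33955924329945814 [0.11254369 0.99364678]
[0.5324957  0.24331624 0.12      ] [ 0.49428045 -0.09408571  0.12      ] mid [0.51338808 0.07461526] B [0.5111379  0.05464208 0.134     ] dirdeg 83.53803113760074
y -0.020099537833944862 x 1.1974051648544495e-05 value 0.06990046216605514 travel 0.13009953783394487 target [0.52577978 0.18391506]
y -0.019256810285427157 x 0.002495008376715596 value 0.07074318971457284 travel 0.12925681028542715 target [0.52824704 0.18363561]
tool axes [[-0.967, 0.254, -0.0], [0.254, 0.967, -0.001], [0.0, -0.001, -1.0]]
```

>>> step_arm(
  motion=[
    [[-0.8,-0.57,0],-0.05],
    [[-1.6,-1.14,0],-0.1],
    [[-2.4,-1.71,0],-0.144],
    [[-3.2,-2.28,0],-0.144],
    [[-4.0,-2.85,0],-0.144],
    [[-4.8,-3.42,0],-0.144],
    [[-5.6,-3.99,0],-0.144],
    [[-6.4,-4.56,0],-0.144],
    [[-7.2,-5.13,0],-0.144],
    [[-8.03,-5.7,0],-0.144],
  ],
  hand=255,
  squeeze=10,
)

```text
time: 1.5
tool_pos: [0.5134, 0.053, 0.2438]
tool_rot: [3.141, 0.0, 3.029]
contact_force: [0.6, 0.7, -0.2]
opening: 0.0005
grip_force: 0.0
```

>>> step_arm(
  motion=[
    [[0,0,0.3],0],
    [[0,0,0.5],0],
    [[0,0,0.7],0],
    [[0,0,0.7],0],
  ],
)

```text
time: 2.0
tool_pos: [0.5117, 0.0553, 0.201]
tool_rot: [-3.142, -0.002, 3.03]
contact_force: [0.1, -0.1, 0.6]
opening: 0.0005
grip_force: 0.0
```

```bash
cat > st.py <<'E'
from h import *
s=robot.observe();T=Ro.from_euler('xyz',s['tool_rot']).as_matrix()
print(s['time'],s['tool_pos'].round(4),s['tool_rot'].round(4),s['contact_force'].round(2),s['opening'])
print('axes x,y',T[:,0].round(4),T[:,1].round(4))
E
python3 - <<'E'
from st import *
c=cam('wrist');M=np.array(c['T_tool_cam']);print(M.round(3).tolist(),c['intrinsics'][0])
for b in([.511,.0546,.135],[.5137,.0552,.135]):
    p=T.T@(np.array(b)-s['tool_pos']);print('btn in tool/60mm',(p/.06).round(3))
    q=M[:3,:3].T@(p-M[:3,3]);q=np.array(c['intrinsics'])@[q[0],-q[1],-q[2]];print('pix',q[:2]/q[2])
save(c,'pics/w1.png')
E
```

```text
2.0 [0.5117 0.0553 0.201 ] [-3.1416e+00 -1.8000e-03  3.0300e+00] [ 0.14 -0.12  0.56] 0.0005447893216442993
axes x,y [-0.9938  0.1113  0.0018] [ 0.1113  0.9938 -0.    ]
[[-0.001, 0.954, 0.3, 0.082], [1.0, 0.001, 0.001, 0.0], [0.0, 0.3, -0.954, -0.142], [0.0, 0.0, 0.0, 1.0]] [346.91837848   0.         317.67141823]
btn in tool/60mm [ 0.008 -0.014  1.1  ]
pix [316.53448576 228.61211277]
btn in tool/60mm [-3.6e-02  1.0e-03  1.1e+00]
pix [317.93732153 232.40706224]
```

View pics/w1.png

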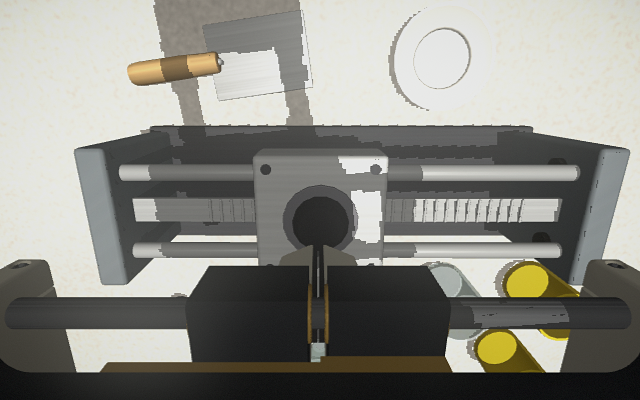

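The wrist view shows the button at about (321,225), within 2 mm of the prediction. The fingertips at (318,245) line up with it. Descending now.

>>> step_arm(
  motion=[
    [[0,0.02,0.3],0],
    [[0,0.02,0.6],0],
    [[0,0.02,0.75],0],
    [[0,0.02,0.83],0],
    [[0,0.02,0.88],0],
    [[0,0.02,0.92],0],
    [[0,0.02,0.96],0],
    [[0,0.02,0.98],0],
    [[0,0.02,0.98],0],
  ],
)

```text
time: 3.18
tool_pos: [0.5128, 0.0559, 0.1442]
tool_rot: [3.141, 0.001, 3.029]
contact_force: [-4.0, 2.5, 12.8]
opening: 0.0005
grip_force: 6.0
```

```bash
python3 st.py
```

```text
3.175 [0.5128 0.0559 0.1442] [3.1413e+00 1.4000e-03 3.0288e+00] [-3.96  2.46 12.81] 0.0005307368737449193
axes x,y [-0.9936  0.1125 -0.0014] [1.125e-01 9.937e-01 3.000e-04]
```

>>> step_arm(
  motion=[
    [[0,0,0.03],0],
    [[0,0.05,0.03],0],
    [[0,0.15,0.03],0],
    [[0,0.28,0.03],0],
    [[0,0.42,0.03],0],
    [[0,0.56,0.03],0],
    [[0,0.7,0.03],0],
    [[0,0.84,0.03],0],
    [[0,0.98,0.03],0],
    [[0,1.1,0.03],0],
  ],
)

```text
time: 4.42
tool_pos: [0.5203, 0.1217, 0.144]
tool_rot: [3.141, 0.003, 3.029]
contact_force: [-8.9, -1.3, 23.4]
opening: 0.0003
grip_force: 11.8
```

```bash
python3 - <<'E'
from st import *
c=cam('top');cr=c['pixels'][155:265,225:375]
cv2.imwrite('pics/crop2.png',cv2.resize(cr[:,:,::-1],None,fx=5,fy=5,interpolation=cv2.INTER_CUBIC))
E
```

```text
4.425 [0.5203 0.1217 0.144 ] [3.1413e+00 2.5000e-03 3.0291e+00] [-8.94 -1.28 23.41] 0.0003272261559700612
axes x,y [-0.9937  0.1122 -0.0025] [1.122e-01 9.937e-01 3.000e-04]
```

View pics/crop2.png

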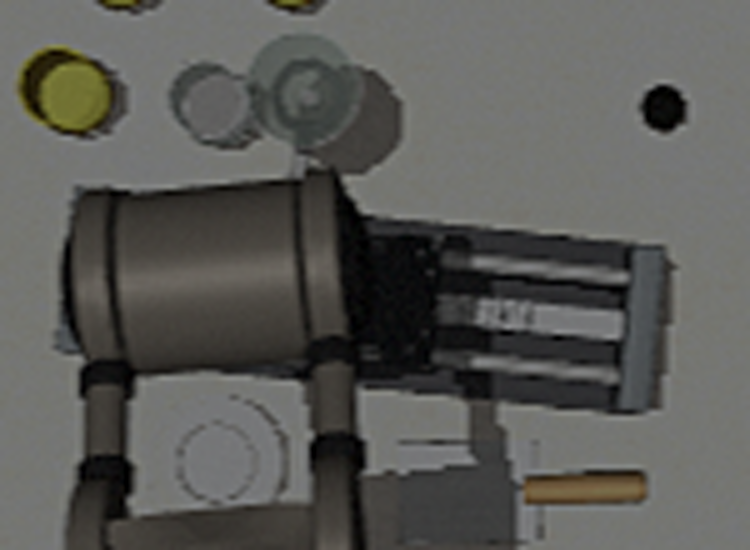

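The funnel has moved with the carriage (now at crop (305,92)), and the button is still at its stop. Continuing to the end stop.

>>> step_arm(
  motion=[
    [[0.02,0.13,0],0],
    [[0.02,0.27,0],0],
    [[0.02,0.41,0],0],
    [[0.02,0.55,0],0],
    [[0.02,0.68,0],0],
    [[0.02,0.8,0],0],
    [[0.02,0.9,0],0],
    [[0.02,0.98,0],0],
    [[0.02,1.03,0],0],
    [[0.02,1.06,0],0],
  ],
)

```text
time: 5.72
tool_pos: [0.5273, 0.185, 0.144]
tool_rot: [3.14, 0.005, 3.029]
contact_force: [-4.5, -1.3, 19.8]
opening: 0.0002
grip_force: 9.8
```

>>> step_arm(
  motion=[
    [[0,0.02,0],0],
    [[0,0.04,0],0],
    [[0,0.05,0],0],
    [[0,0.05,0],0],
  ],
)

```text
time: 6.22
tool_pos: [0.5274, 0.1857, 0.144]
tool_rot: [-3.139, 0.004, 3.029]
contact_force: [-5.5, -9.2, 20.6]
opening: 0.0006
grip_force: 10.8
```

```bash
python3 - <<'E'
from st import *
c=cam('top');cr=c['pixels'][155:265,225:375]
cv2.imwrite('pics/crop3.png',cv2.resize(cr[:,:,::-1],None,fx=5,fy=5,interpolation=cv2.INTER_CUBIC))
E
```

```text
6.225 [0.5274 0.1857 0.144 ] [-3.1389  0.004   3.029 ] [-5.51 -9.24 20.59] 0.0005852093453365113
axes x,y [-0.9937  0.1123 -0.004 ] [ 0.1123  0.9937 -0.0027]
```

View pics/crop3.png

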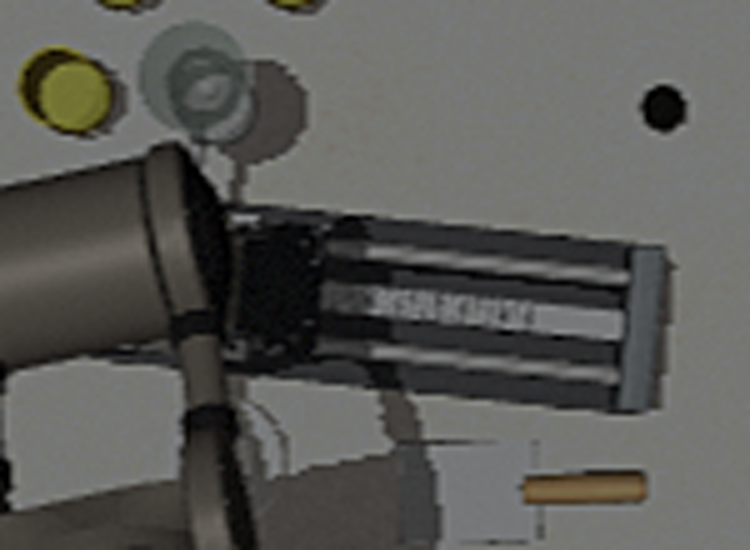

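It's home: the advance stalled against 9 N, the total travel is 131 mm, and the button is still at its stop. Releasing straight up.

>>> step_arm(
  motion=[
    [[0,0,-0.05],0],
    [[0,0,-0.1],0],
    [[0,0,-0.15],0],
    [[0,0,-0.2],0],
    [[0,0,-0.25],0],
    [[0,0,-0.5],0],
    [[0,0,-1.0],0],
    [[0,0,-1.7],0],
    [[0,0,-2.0],0],
    [[0,0,-2.0],0],
  ],
)

```text
time: 7.52
tool_pos: [0.5269, 0.1881, 0.2631]
tool_rot: [3.14, 0.004, 3.029]
contact_force: [0.5, -0.3, 0.8]
opening: 0.0004
grip_force: 0.0
```

>>> step_arm(
  motion=[
    [[0.5,0,0],0],
    [[1.2,0,0],0],
    [[1.7,0,0],0],
    [[2.0,0,0],0],
    [[2.0,0,0],0],
    [[2.0,0,0],0],
  ],
)

```text
time: 8.28
tool_pos: [0.408, 0.2012, 0.261]
tool_rot: [3.141, 0.001, 3.029]
contact_force: [0.4, -0.9, -0.1]
opening: 0.0005
grip_force: 0.0
```

```bash
python3 - <<'E'
from st import *
c=cam('top');cr=c['pixels'][155:265,225:375]
cv2.imwrite('pics/crop4.png',cv2.resize(cr[:,:,::-1],None,fx=5,fy=5,interpolation=cv2.INTER_CUBIC))
c=cam('scene');cr=c['pixels'][130:240,260:410]
cv2.imwrite('pics/crop5.png',cv2.resize(cr[:,:,::-1],None,fx=5,fy=5,interpolation=cv2.INTER_CUBIC))
print(proj(c,[.5263,.1842,.135]))
E
```

```text
8.275 [0.408  0.2012 0.261 ] [3.1415e+00 5.0000e-04 3.0286e+00] [ 0.44 -0.89 -0.13] 0.00047858542070739184
axes x,y [-9.936e-01  1.127e-01 -5.000e-04] [1.127e-01 9.936e-01 1.000e-04]
[355.95690782 163.26344429]
```

View pics/crop4.png

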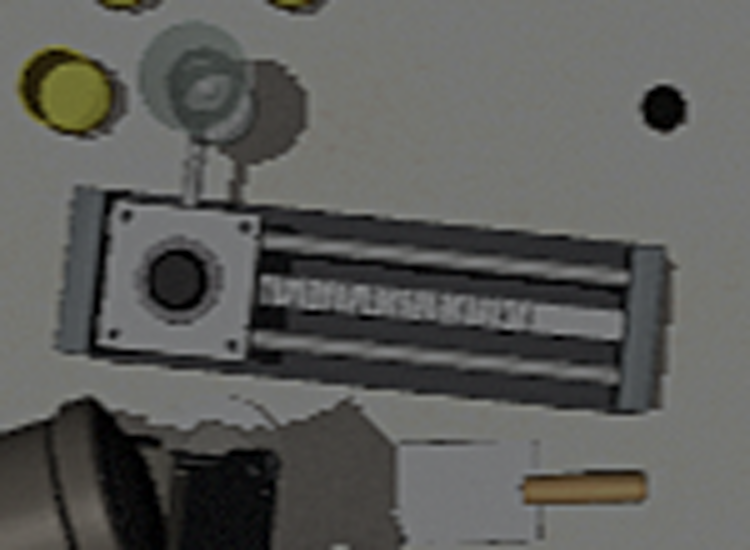

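View pics/crop5.png

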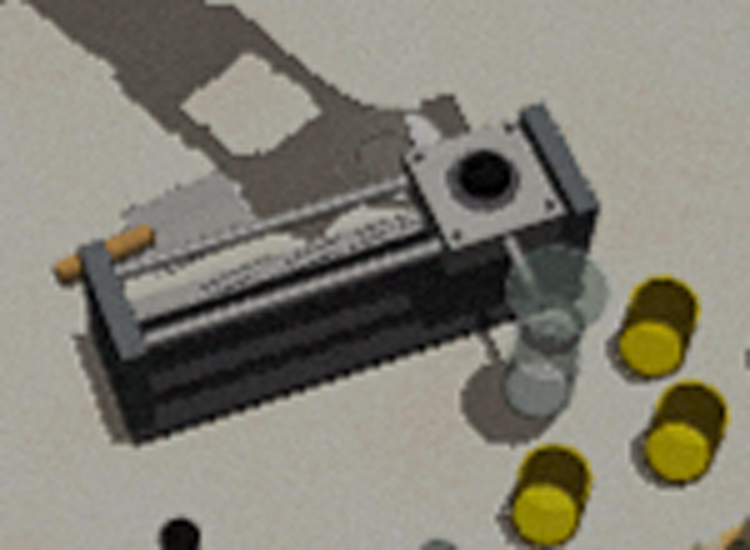

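Both views show the carriage against the bumpers, with the button at top-view crop (178,280), about 130 mm from its start. The button is up, the funnel stands over the undisturbed beaker, and the hand is clear.

```bash
python3 -c "
from cell import robot
print(robot.hand_in())"
```

```text
the job is handed in; nothing more can be done
None
```

The carriage is home against the end stop and the button was released there to lock it; the funnel stands over the beaker, the hand is clear, and the job was handed in at about 8.4 s (no verdict was returned).

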